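# Find the spacer that fits the angled mount

## Robot

A 6-joint arm with a two-finger parallel gripper is mounted at the origin on the work surface; the furniture and walls round the work are solid. World frame = base frame: x ahead of the robot, y to its left, z up, the work surface at z = 0. Lengths are in m, angles in degrees, forces in N, time in s.
With the tool pointing down it reaches from about 0.35 to 0.85 m from the base axis. Payload 8.1 kg.
Tool frame: the origin (TCP) lies midway between the tips of the shut fingers; the grasp point (between the pads) lies 19 mm behind it; z points along the fingers, y is the direction in which the jaws open and shut (so a half turn about z gives the same grasp; the last joint's range is limited). The gripper opens to 93 mm and grips with 3 to 60 N. Pads are 15 mm wide; open, the fingers measure 128 mm over their backs; the gripper's body (75 mm by 188 mm) begins 65 mm behind the grasp point.
Start: joints at [-73.304, 7.471, 85.268, -0, 87.261, -4.893], TCP at [0.221, -0.558, 0.219] pointing down, gripper open.
Joint ranges: [-169.43, 169.43], [-51.17, 129.36], [1.28, 143.12], [-76.62, 256.62], [0, 156.53], [-152.29, 152.29]. Speed limits (degrees/s): [136.94, 136.94, 159.86, 180, 180, 180].

## Interface

Orientations are given as [roll, pitch, yaw] about the fixed x, y, z axes, in that order (R = Rz(yaw) Ry(pitch) Rx(roll)).
In Python, from rig import sense, snapshot, get_calibration, order, masks_of gives the robot as it stands. The module is installed in compiled form; this text tells all that it offers.
- The arm moves only by the tool arm_command, never from a script. Its argument "commands" is a list of rows, each an object of numbers: "rx", "ry", "rz": the turn, a rotation vector about the tool's x, y, z in rad; "dx", "dy", "dz": the shift along the tool's x, y, z in mm; "claw": the finger opening in mm, from 0 to 93. In form: [{"rx": .., "ry": .., "rz": .., "dx": .., "dy": .., "dz": .., "claw": ..}, ...]. A call has 1 to 12 rows; each row shifts and turns the commanded pose from where the row before left it, along the tool's axes as they then stand; what a row does not reach is not made up. A row lasts 1/8 s, in which the tool goes at most 62.5 mm and 10.7 degrees, less where a joint would pass 70% of its speed; a pose out of reach is approached as far as the arm can. A call with a gripper value outside its range is refused whole. The fingers move at their own pace and stop on an object; "squeeze" is the grip in N (left out, the last holds). Time passes only in rows, so rows that do not move let the fingers close. It gives the time, the measured TCP pose, the force and the opening at its end, in the units of the state.
- sense(): the state, without advancing time (a new reading comes with each control period).
- snapshot(name): name is "scene" or "top" or "wrist"; returns the picture (420x560x3 uint8, red, green, blue); there is no depth.
- get_calibration(name): a dict with "fx", "fy", "cx", "cy" (pixels), "distortion" ([k1, k2, p1, p2, k3] as OpenCV has them; the pictures are not rectified), "cam_to_world" (4x4, takes a point from camera to world coordinates); the wrist camera has in their place "T_tool_cam" (4x4, takes a point from camera to tool coordinates, whose origin is the TCP and whose axes are the flange's). Camera axes: x right, y up, looking along -z (the intrinsics and any distortion apply to the point x, -y, -z); pixel columns grow to the right and rows downward; lengths in m; the calibration is good to about 2 mm. A picture is of the moment at which its call begins: read the wrist's pose just before it. get_calibration takes no time and is no camera call.
- order.finish_job(): hands the job in, once; it reports no verdict.
Trained networks look in the newest picture that a camera, given by its name, has taken for a name from the list of things; names that differ only in an ending like _2 or _b are one class to them, and where a whole thing is asked for, a point or a joint stands for the part that bears it (a point fixed in the world has none). Each returns a list of dicts, best first, with "conf" (0 to 1); they miss things now and then, are a little off and sometimes report something else, mostly with a low value. They report only what shows in the picture. A call takes as long as a camera call. They do not tell look-alikes from the thing itself.
- masks_of(camera, name): "region" (420x560 bool, what is visible of it) and "extent" ([left, top, right, bottom] in pixels, round what is visible of it).
The state is a dict: "time_s": time; "joint_positions": joint angles; "dq": joint speeds; "joint_torque": joint torques, N m; "eef_pos": TCP position; "ee_rot": TCP orientation; "force": force on the tool from outside, world axes, zero at the start; "wrist_torque": the same for the moment, N m; "finger_gap": finger opening in m.
Only numpy, scipy, OpenCV 4.12 (cv2) and the standard library are available. Lean on these libraries where they do the work, as an engineer would, in place of code of your own. Each camera call takes 0.05 s, during which the arm holds its last target. There are 200 camera calls.

## Task

Find by trial which of the three spacers in the rack is the snug fit for the gap in the angled mount: too thick and it will not go in, too thin and it goes in without pushing back the brass spring shoe in the gap. Leave the snug one let go in the gap, fully home with its collar down on the mount and the shoe pushed back, and the other two hanging in the rack. Do not force a spacer that will not go, and leave the small things standing around alone.

Things in the scene. Friction and masses are not known exactly. Their poses are not given: they have to be found in the camera images.
- mount: Mount screwed to the bench: dark steel base plate 135 (x) by 80 (y) by 10 mm, grey pedestal, angled cradle on top. Origin on the bench top, 65 mm below the cradle's origin; z up; the gap's mouth leans to its -x, toward the robot. x, y and yaw vary. A spacer belongs with its blade down the gap, z along the cradle's z, x along the cradle's x (either way round), collar on the rims.
- cradle: Angled head of the mount. Origin: on the rim plane at the face of the aluminium front wall, mid-length. z points straight out of the gap, 30 degrees from vertical; y along the gap (44 mm long, ends open); x from the wall's face across the gap to the dark jaw. Rims at z = 0, rounded 3 mm; gap 32 mm deep. A seated spacer has its origin at z = 0, x = half its blade thickness.
- gap_floor (a point): Point on the floor of the gap, 32 mm down from the cradle's origin. The jaw facing the front wall is clamped at an unknown place: its hard face stands 9.8 to 18.8 mm from the wall, new each time. Mid-jaw, a brass shoe 14 mm wide (y) stands 4.5 mm proud of that face, its 24 degree lead-in ramp ending 13 mm below the rim; it presses to the wall with 1 N + 0.4 N per mm.
- shoe (a joint): How far the brass spring shoe is pushed back into the jaw, in m: 0 when nothing pushes it; 0.0045 is flush with the jaw's hard face. Judge it with the spacer let go, resting on the front wall (held off the wall, a thin one moves it too): too thin leaves 0, the right one 0.0005 to 0.0045. Near the border between two sizes two spacers may do; either is right.
- rack: Rack, fixed: aluminium deck 146 (x) by 66 (y) by 6 mm on two grey legs, its top 40 mm above the bench. Origin: on the bench below the centre of the deck. Three openings right through the deck, each 19 (x) by 28 mm (y), at x = -44, 0 and +44 mm, y = 0 in this frame. A spacer hangs with its z up, its x along the rack's x, collar flat on the deck (spacer origin 40 mm above the rack's origin).
- spacer_thin: Thin spacer, green handle, 90 g, starts in any rack opening. Origin: centre of the collar's underside; z up the handle, x thickness, y width. Blade 9 (x) by 24 (y) mm, down to 26 mm below the origin, lower long edges rounded 3 mm; collar 32 (x) by 36 (y), 5 mm thick; handle 12 (x) by 24 (y), 5 to 40 mm above the origin: grip across y. Same after a half turn about z.
- spacer_medium: Medium spacer, yellow handle, 90 g, starts in any rack opening. Origin: centre of the collar's underside; z up the handle, x thickness, y width. Blade 12 (x) by 24 (y) mm, down to 26 mm below the origin, lower long edges rounded 3 mm; collar 32 (x) by 36 (y), 5 mm thick; handle 12 (x) by 24 (y), 5 to 40 mm above the origin: grip across y. Same after a half turn about z.
- spacer_thick: Thick spacer, red handle, 90 g, starts in any rack opening. Origin: centre of the collar's underside; z up the handle, x thickness, y width. Blade 15 (x) by 24 (y) mm, down to 26 mm below the origin, lower long edges rounded 3 mm; collar 32 (x) by 36 (y), 5 mm thick; handle 12 (x) by 24 (y), 5 to 40 mm above the origin: grip across y. Same after a half turn about z.
- objective: Bystander: white microscope objective standing on the bench, 25 mm across, 42 mm high, origin at its underside. To be left alone.
- loupe: Bystander: black loupe standing on the bench, 37 mm across, 40 mm high, origin at its underside. To be left alone.
- tape: Bystander: yellow tape roll lying on the bench, 57 mm across, 19 mm high, origin at its underside. To be left alone.
Mind the look-alikes: they are no part of the job. What is shaped like the spacer_thin but blue, orange or pink is not meant.

How it is judged:
By the outcome, as a careful person would: the job done as asked, in the order asked, and still so for the second after the job is handed in, with the robot touching nothing.
It also fails if it takes over 72 s, if anything falls off the work surface, if the arm or the gripper's body presses on something with over 40 N, if the wrist force passes 120 N, or if a joint passes its speed limit or range.

## Working session

There is one attempt and no reset: what is moved stays moved. The work goes in short steps, Python scripts to look and compute and a tool call to move; the robot and the scene stay as the last step left them, time stands still between calls to the robot, and variables do not carry over. Pictures are saved under pics/ and viewed, about 8 in all and at most 12, crops included, and the job is handed in when it is done.

Besides the shell and the picture viewer there is one more tool, called after "Emit:" as a command line: name --argument value ..., lists and objects as JSON in quotes. arm_command: Moves the arm, as the interface text tells. Its arguments: {"type":"object","properties":{"commands":{"type":"array"},"squeeze":{"type":"number"}},"required":["commands"]}

```bash
mkdir -p pics; python3 - <<'E'
from rig import sense,snapshot,get_calibration
import cv2,numpy as np
print(sense())
for n in("scene","top"):
    im=snapshot(n); cv2.imwrite(f"pics/{n}0.png",cv2.cvtColor(im,cv2.COLOR_RGB2BGR)); 
    c=get_calibration(n); print(n,{k:np.round(v,4).tolist() for k,v in c.items()})
print(get_calibration("wrist"))
a=cv2.imread("pics/scene0.png");b=cv2.imread("pics/top0.png")
E
```

```text
{'time_s': 0.0, 'joint_positions': array([-7.33043082e+01,  7.51444187e+00,  8.53294690e+01, -7.59194895e-04,
        8.72616100e+01, -4.89077570e+00]), 'dq': array([ 0.00703395,  0.07572335, -0.0572427 ,  0.05203581,  0.0343091 ,
       -0.07616804]), 'joint_torque': array([ 4.18311020e-04, -5.59829521e+01, -4.91768289e+01,  7.70364027e-02,
        3.53352854e-02, -8.27565327e-05]), 'eef_pos': array([ 0.22061599, -0.55735166,  0.21759258]), 'ee_rot': array([-1.79894799e+02, -8.24083933e-03,  2.15864969e+01]), 'force': array([-0.32182954,  0.24693586, -0.78572602]), 'wrist_torque': array([ 0.01415496, -0.02125539, -0.01118925]), 'finger_gap': 0.09290828242817464}
scene {'fx': 448.9862, 'fy': 448.9862, 'cx': 279.2565, 'cy': 213.1166, 'distortion': [-0.0606, 0.0, 0.0, 0.0, 0.0], 'cam_to_world': [[0.3016, -0.4459, 0.8428, 1.161], [0.9532, 0.1619, -0.2554, -0.0793], [-0.0226, 0.8803, 0.4738, 0.4743], [0.0, 0.0, 0.0, 1.0]]}
top {'fx': 386.2838, 'fy': 386.2838, 'cx': 284.5849, 'cy': 205.6492, 'distortion': [-0.012, 0.0, 0.0, 0.0, 0.0], 'cam_to_world': [[0.0102, 0.9826, -0.1857, 0.2934], [-0.9999, 0.0102, -0.0014, 0.1568], [0.0006, 0.1857, 0.9826, 0.9014], [0.0, 0.0, 0.0, 1.0]]}
{'fx': 327.7298535733685, 'fy': 327.7298535733685, 'cx': 283.2369802394528, 'cy': 211.88384459556855, 'distortion': array([0.02201551, 0.        , 0.        , 0.        , 0.        ]), 'T_tool_cam': array([[-4.60859620e-04,  9.63719323e-01,  2.66917316e-01,
         7.38977521e-02],
       [ 9.99999871e-01,  3.86706059e-04,  3.30377436e-04,
         2.25098425e-04],
       [ 2.15172575e-04,  2.66917434e-01, -9.63719377e-01,
        -1.66338184e-01],
       [ 0.00000000e+00,  0.00000000e+00,  0.00000000e+00,
         1.00000000e+00]])}
```

View pics/scene0.png

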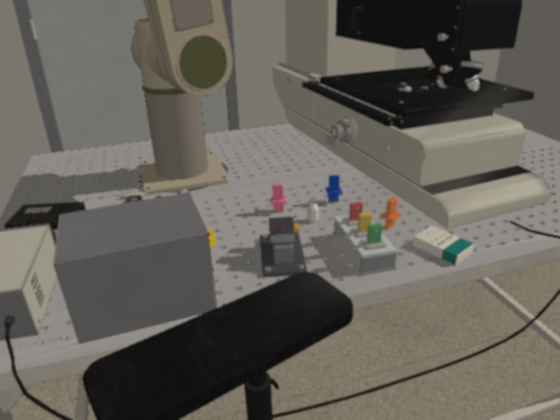

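View pics/top0.png

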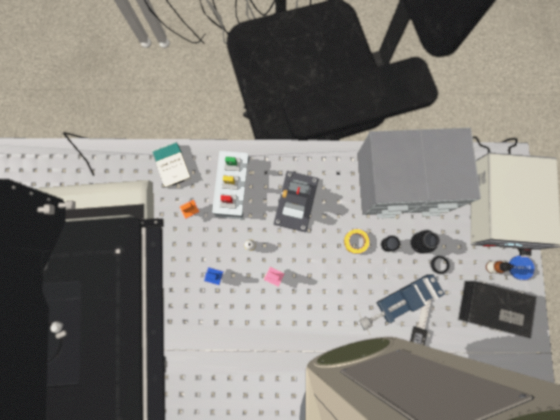

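```bash
cat > h.py <<'E'
from rig import sense,snapshot,get_calibration,masks_of
import cv2,numpy as np
from scipy.spatial.transform import Rotation as R
def pose(s=None):
    s=s or sense(); T=np.eye(4); T[:3,:3]=R.from_euler('xyz',s['ee_rot'],degrees=True).as_matrix(); T[:3,3]=s['eef_pos']; return T
def cam(n,T=None):
    c=get_calibration(n); K=np.array([[c['fx'],0,c['cx']],[0,c['fy'],c['cy']],[0,0,1.]])
    M=c['cam_to_world'] if 'cam_to_world' in c else (pose() if T is None else T)@c['T_tool_cam']
    return K,np.array(c['distortion'],float),np.array(M)@np.diag([1,-1,-1,1.])
def ray(C,uv):
    K,d,M=C; p=cv2.undistortPoints(np.array(uv,float).reshape(-1,1,2),K,d)[:,0]
    return M[:3,3],np.c_[p,np.ones(len(p))]@M[:3,:3].T
def onz(C,uv,z):
    o,r=ray(C,uv); return o+r*((z-o[2])/r[:,2])[:,None]
def proj(C,P):
    K,d,M=C; W=np.linalg.inv(M); P=np.atleast_2d(P)
    return cv2.projectPoints(P,cv2.Rodrigues(W[:3,:3])[0],W[:3,3],K,d)[0][:,0]
def save(n,im): cv2.imwrite(f"pics/{n}.png",cv2.cvtColor(im,cv2.COLOR_RGB2BGR))
E
python3 - <<'E'
from h import *
snapshot("top"); C=cam("top")
for n,z in [("mount",.04),("cradle",.065),("rack",.04),("spacer_thin",.08),("spacer_medium",.08),("spacer_thick",.08),("objective",.042),("loupe",.04),("tape",.019)]:
    for m in masks_of("top",n)[:4]:
        ys,xs=np.nonzero(m["region"]); (cx,cy),wh,a=cv2.minAreaRect(np.c_[xs,ys].astype(np.float32))
        print(n,round(m["conf"],2),m["extent"],np.round(onz(C,[cx,cy],z)[0],3),np.round(wh),round(a))
E
```

```text
cradle 0.97 [284.4, 179.3, 314.4, 214.5] [0.468 0.136 0.065] [28. 34.] 13
rack 0.98 [214.5, 151.2, 248.8, 222.6] [0.503 0.283 0.04 ] [31. 67.] 7
spacer_thin 0.7 [221.6, 154.5, 241.3, 171.2] [0.543 0.275 0.08 ] [16. 18.] 90
spacer_thin 0.69 [180.9, 199.2, 198.7, 214.4] [0.441 0.364 0.08 ] [14. 17.] 63
spacer_thin 0.59 [266.0, 265.0, 288.0, 285.8] [0.299 0.179 0.08 ] [17. 16.] 27
spacer_thin 0.48 [206.3, 267.3, 223.8, 284.5] [0.298 0.306 0.08 ] [16. 15.] 18
spacer_medium 0.69 [221.3, 176.6, 236.1, 185.9] [0.5   0.279 0.08 ] [12. 15.] 90
spacer_thick 0.81 [221.9, 197.3, 236.3, 210.8] [0.458 0.282 0.08 ] [14. 15.] 90
objective 0.44 [248.7, 239.5, 256.7, 250.5] [0.367 0.234 0.042] [11. 10.] 90
loupe 0.75 [378.2, 235.1, 403.2, 250.3] [ 0.374 -0.079  0.04 ] [16. 19.] 90
tape 0.57 [342.0, 227.2, 368.6, 252.1] [ 0.379 -0.004  0.019] [23. 25.] 45
```

Emit:
arm_command --commands '[{"rz": 0.126, "dz": -20, "claw": 60}, {"rz": 0.126, "dz": -20, "claw": 60}, {"rz": 0.125, "dz": -20, "claw": 60}, {"dx": 17, "dy": -58}, {"dx": 17, "dy": -58}, {"dx": 17, "dy": -58}, {"dx": 17, "dy": -58}, {"dx": 17, "dy": -58}, {"dx": 17, "dy": -58}, {"dx": 17, "dy": -58}, {"dx": 17, "dy": -58}, {"dx": 17, "dy": -58}]'

```text
invalid input at $.commands[0]: expected keys rx, ry, rz, dx, dy, dz, claw
```

Emit:
arm_command --commands '[{"dx": 17, "dy": -58}, {"dx": 17, "dy": -58}, {"dx": 17, "dy": -58}, {"dx": 17, "dy": -58, "dz": 30}, {"dx": 0, "dy": -20, "dz": 30}, {"dz": 20}, {}]'

```text
invalid input at $.commands[0]: expected keys rx, ry, rz, dx, dy, dz, claw
```

```bash
python3 - <<'E'
from h import *
s=sense();print(s['time_s'],s['eef_pos'],s['ee_rot'])
im=snapshot("wrist");save("w1",im);C=cam("wrist",pose(s))
for n,z in [("mount",.01),("cradle",.065),("rack",.04),("spacer_thin",.08),("spacer_medium",.08),("spacer_thick",.08),("shoe",.06)]:
    for m in masks_of("wrist",n)[:2]:
        ys,xs=np.nonzero(m["region"]); (cx,cy),wh,a=cv2.minAreaRect(np.c_[xs,ys].astype(np.float32))
        print(n,round(m["conf"],2),m["extent"],np.round(onz(C,[cx,cy],z)[0],3),np.round(wh),round(a))
E
```

```text
0.6 [ 0.22081113 -0.5579008   0.21865496] [ 1.79998932e+02 -9.24159486e-05  2.15910259e+01]
```

View pics/w1.png

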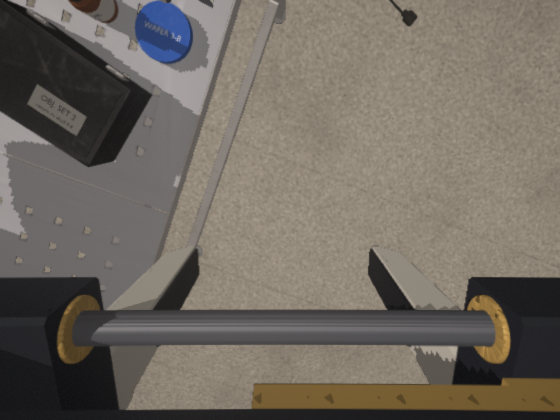

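Emit:
arm_command --commands '[{"rx": 0, "ry": 0, "rz": 0.126, "dx": 0, "dy": 0, "dz": -20, "claw": 60}, {"rx": 0, "ry": 0, "rz": 0.126, "dx": 0, "dy": 0, "dz": -20, "claw": 60}, {"rx": 0, "ry": 0, "rz": 0.125, "dx": 0, "dy": 0, "dz": -20, "claw": 60}, {"rx": 0, "ry": 0, "rz": 0, "dx": 16, "dy": -58, "dz": 0, "claw": 60}, {"rx": 0, "ry": 0, "rz": 0, "dx": 16, "dy": -58, "dz": 0, "claw": 60}, {"rx": 0, "ry": 0, "rz": 0, "dx": 16, "dy": -58, "dz": 0, "claw": 60}, {"rx": 0, "ry": 0, "rz": 0, "dx": 16, "dy": -58, "dz": 0, "claw": 60}, {"rx": 0, "ry": 0, "rz": 0, "dx": 16, "dy": -58, "dz": 0, "claw": 60}, {"rx": 0, "ry": 0, "rz": 0, "dx": 16, "dy": -58, "dz": 0, "claw": 60}, {"rx": 0, "ry": 0, "rz": 0, "dx": 16, "dy": -58, "dz": 0, "claw": 60}, {"rx": 0, "ry": 0, "rz": 0, "dx": 16, "dy": -58, "dz": 0, "claw": 60}, {"rx": 0, "ry": 0, "rz": 0, "dx": 16, "dy": -58, "dz": 0, "claw": 60}]'

```text
time_s: 2.5
eef_pos: [0.3651, -0.0341, 0.2791]
ee_rot: [180.0, -0.1, -0.0]
force: [0.7, 0.5, -0.3]
finger_gap: 0.0599
```

Emit:
arm_command --commands '[{"rx": 0, "ry": 0, "rz": 0, "dx": 16, "dy": -58, "dz": 0, "claw": 60}, {"rx": 0, "ry": 0, "rz": 0, "dx": 16, "dy": -58, "dz": 0, "claw": 60}, {"rx": 0, "ry": 0, "rz": 0, "dx": 16, "dy": -58, "dz": 30, "claw": 60}, {"rx": 0, "ry": 0, "rz": 0, "dx": 8, "dy": -58, "dz": 30, "claw": 60}, {"rx": 0, "ry": 0, "rz": 0, "dx": 0, "dy": -20, "dz": 30, "claw": 60}, {"rx": 0, "ry": 0, "rz": 0, "dx": 0, "dy": 0, "dz": 0, "claw": 60}, {"rx": 0, "ry": 0, "rz": 0, "dx": 0, "dy": 0, "dz": 0, "claw": 60}]'

```text
time_s: 3.38
eef_pos: [0.4199, 0.2086, 0.1934]
ee_rot: [180.0, -0.1, -0.0]
force: [0.1, -0.3, 0.1]
finger_gap: 0.0602
```

```bash
python3 - <<'E'
from h import *
s=sense();print(s['time_s'],s['eef_pos'],s['ee_rot'],s['force'])
im=snapshot("wrist");save("w2",im);C=cam("wrist",pose(s))
for n,z in [("mount",.01),("cradle",.065),("rack",.04),("spacer_thin",.08),("spacer_medium",.08),("spacer_thick",.08),("shoe",.06)]:
    for m in masks_of("wrist",n)[:2]:
        ys,xs=np.nonzero(m["region"]); (cx,cy),wh,a=cv2.minAreaRect(np.c_[xs,ys].astype(np.float32))
        print(n,round(m["conf"],2),m["extent"],np.round(onz(C,[cx,cy],z)[0],3),np.round(wh),round(a))
E
```

```text
3.375 [0.41985462 0.20855391 0.19338943] [ 1.79998098e+02 -5.78178710e-02 -1.78191278e-02] [ 0.09628584 -0.32349191  0.13430093]
mount 0.69 [303.6, 62.0, 415.2, 210.7] [0.479 0.128 0.01 ] [ 84. 136.] 14
cradle 0.75 [329.3, 97.1, 410.2, 194.4] [0.472 0.137 0.065] [72. 90.] 15
rack 0.68 [164.1, 12.7, 244.5, 182.0] [0.516 0.283 0.04 ] [ 80. 169.] 2
rack 0.22 [173.5, 25.3, 219.9, 71.9] [0.556 0.284 0.04 ] [44. 48.] 90
spacer_thin 0.87 [176.0, 27.7, 222.6, 71.8] [0.548 0.274 0.08 ] [43. 46.] 90
spacer_thin 0.81 [78.2, 147.2, 141.3, 189.6] [0.455 0.355 0.08 ] [34. 57.] 61
spacer_medium 0.69 [173.9, 80.9, 225.3, 122.8] [0.509 0.277 0.08 ] [47. 37.] 4
spacer_thick 0.9 [178.8, 130.9, 220.6, 170.3] [0.47 0.28 0.08] [44. 35.] 2
```

View pics/w2.png

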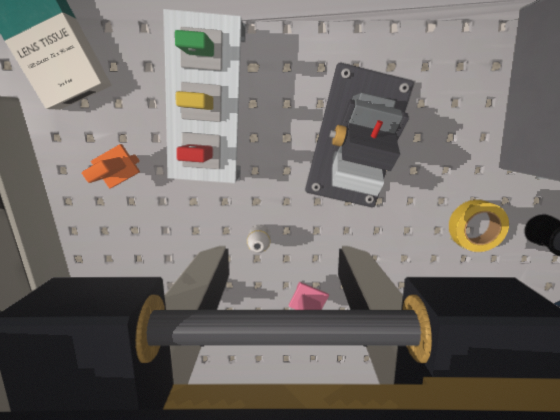

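```bash
cat >> h.py <<'E'
from scipy.optimize import minimize
def frame(p): # x,y,yawdeg
    T=np.eye(4); T[:3,:3]=R.from_euler('z',p[2],degrees=True).as_matrix(); T[:2,3]=p[:2]; return T
def rect(lx,ly,z,n=60,cx=0,cy=0):
    c=np.array([[-1,-1],[1,-1],[1,1],[-1,1]])*[lx/2,ly/2]+[cx,cy]; t=np.linspace(0.03,.97,n)[:,None]
    return np.vstack([np.c_[c[i]*(1-t)+c[(i+1)%4]*t,np.full(n,z)] for i in range(4)])
def tf(T,P): return P@T[:3,:3].T+T[:3,3]
def edgefit(im,C,P,p0,signed=None):
    g=cv2.cvtColor(im,cv2.COLOR_RGB2GRAY).astype(np.float32)
    def cost(p,s):
        G=cv2.GaussianBlur(g,(0,0),s); m=np.hypot(cv2.Sobel(G,5,1,0),cv2.Sobel(G,5,0,1))
        m=np.minimum(m,np.percentile(m,97))
        def f(q):
            uv=proj(C,tf(frame(q),P)).astype(np.float32)
            return -cv2.remap(m,uv[:,0][None],uv[:,1][None],cv2.INTER_LINEAR).mean()
        r=minimize(f,p,method='Nelder-Mead',options=dict(initial_simplex=np.array([p,p+[.003*s,0,0],p+[0,.003*s,0],p+[0,0,2*s]]),xatol=1e-5,fatol=1e-4)); return r
    p=np.array(p0,float)
    for s in (3,1.5,.8): r=cost(p,s); p=r.x
    return p,r.fun
E
python3 - <<'E'
from h import *
im=cv2.cvtColor(cv2.imread("pics/w2.png"),cv2.COLOR_BGR2RGB)
s=dict(eef_pos=[0.41985,0.20855,0.19339],ee_rot=[179.998,-.058,-.018]); C=cam("wrist",pose(s))
r,f=edgefit(im,C,rect(.146,.066,.04),[.505,.283,-3]); print("rack",r.round(4),f)
m,f=edgefit(im,C,rect(.135,.080,.010),[.479,.128,-14]); print("mount",m.round(4),f)
big=cv2.resize(im[0:215,150:430],None,fx=2.8,fy=2.8,interpolation=cv2.INTER_CUBIC)
def dr(P,c):
    for u,v in proj(C,P): cv2.circle(big,(int((u-150+.5)*2.8),int((v+.5)*2.8)),1,c,-1)
dr(tf(frame(r),rect(.146,.066,.04)),(0,255,0)); dr(tf(frame(m),rect(.135,.08,.01)),(0,255,0))
for x in(-.044,0,.044): dr(tf(frame(r),rect(.012,.024,.08,20,x)),(255,0,255))
Tc=frame(m)@np.block([[R.from_euler('y',-30,degrees=True).as_matrix(),np.array([[0],[0],[.065]])],[np.zeros((1,3)),1]])
y=np.linspace(-.022,.022,25)
dr(tf(Tc,np.c_[0*y,y,0*y]),(255,0,0)); dr(tf(Tc,np.c_[0*y+.0098,y,0*y]),(0,255,255)); dr(tf(Tc,np.c_[0*y+.0188,y,0*y]),(255,255,0))
save("fit2",big)
E
```

```text
rack [ 0.5107  0.284  -4.3556] -108.23550415039062
mount [  0.4759   0.1319 -13.1712] -130.69540405273438
```

View pics/fit2.png

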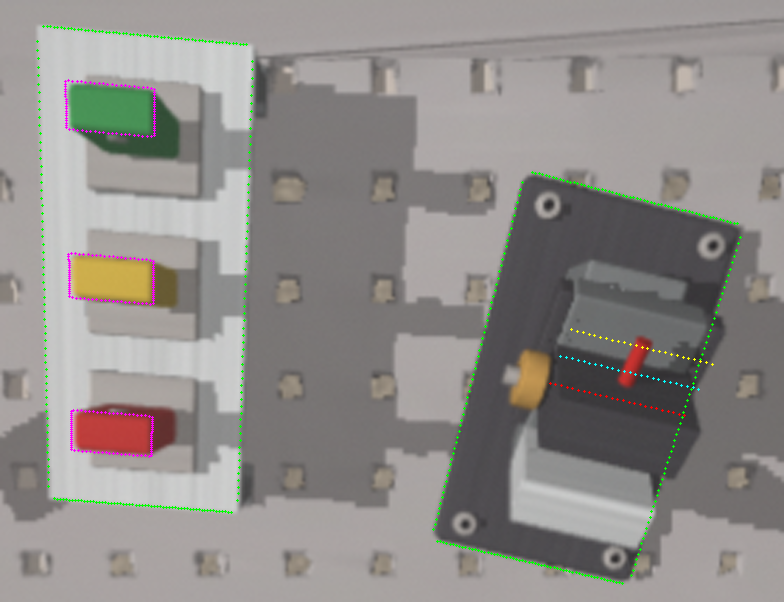

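Emit:
arm_command --commands '[{"rx": 0, "ry": 0, "rz": 0, "dx": -24, "dy": 57, "dz": 0, "claw": 60}, {"rx": 0, "ry": 0, "rz": 0.1152, "dx": 0, "dy": 0, "dz": 0, "claw": 60}, {"rx": 0, "ry": 0, "rz": 0.1152, "dx": 0, "dy": 0, "dz": 0, "claw": 60}, {"rx": 0, "ry": 0.1309, "rz": 0, "dx": 0, "dy": 0, "dz": 0, "claw": 60}, {"rx": 0, "ry": 0.1309, "rz": 0, "dx": 0, "dy": 0, "dz": 0, "claw": 60}, {"rx": 0, "ry": 0.1309, "rz": 0, "dx": 0, "dy": 0, "dz": 0, "claw": 60}, {"rx": 0, "ry": 0.1309, "rz": 0, "dx": 0, "dy": 0, "dz": 0, "claw": 60}, {"rx": 0, "ry": 0, "rz": 0, "dx": -19, "dy": 0, "dz": 33, "claw": 60}, {"rx": 0, "ry": 0, "rz": 0, "dx": -19, "dy": 0, "dz": 33, "claw": 60}, {"rx": 0, "ry": 0, "rz": 0, "dx": 0, "dy": 0, "dz": 0, "claw": 60}, {"rx": 0, "ry": 0, "rz": 0, "dx": 0, "dy": 0, "dz": 0, "claw": 60}]'

```text
time_s: 5.15
eef_pos: [0.3962, 0.1522, 0.1178]
ee_rot: [-179.9, -30.1, -13.3]
force: [-1.2, 0.1, 0.4]
finger_gap: 0.0601
```

```bash
python3 - <<'E'
from h import *
s=sense();print(s['time_s'],s['eef_pos'],s['ee_rot'],s['force'])
im=snapshot("wrist");save("w3",im);C=cam("wrist",pose(s)); np.save("w3.npy",pose(s))
m=[.4759,.1319,-13.17]
big=cv2.resize(im[60:290,190:470],None,fx=2.8,fy=2.8,interpolation=cv2.INTER_CUBIC)
def dr(P,c):
    for u,v in proj(C,P): cv2.circle(big,(int((u-190+.5)*2.8),int((v-60+.5)*2.8)),1,c,-1)
dr(tf(frame(m),rect(.135,.08,.01)),(0,255,0))
y=np.linspace(-.022,.022,25)
for d,c in((.02,(255,0,0)),(.03,(255,255,0)),(.04,(0,255,255))):
  Tc=frame(m)@np.block([[R.from_euler('y',-30,degrees=True).as_matrix(),np.array([[-d],[0],[.065]])],[np.zeros((1,3)),1]])
  dr(tf(Tc,np.c_[0*y,y,0*y]),c)
save("fit3",big)
E
```

```text
5.15 [0.39618586 0.1522463  0.11776867] [-179.94759748  -30.06478395  -13.25104357] [-1.16485725  0.06093102  0.41723039]
```

View pics/fit3.png

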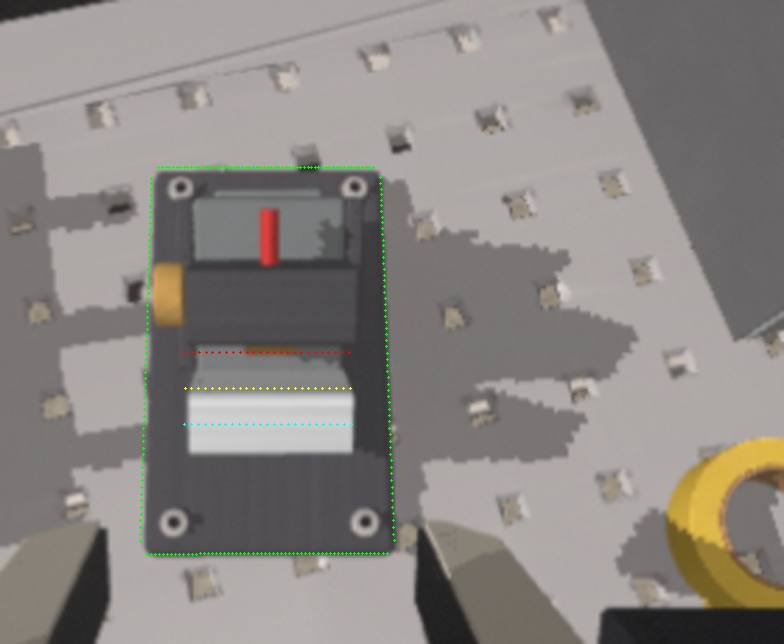

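```bash
python3 - <<'E'
from h import *
im=cv2.imread("pics/w3.png"); C=cam("wrist",np.load("w3.npy"))
def sub(c0,c1): 
    P=im[160:230,c0:c1].mean((1)); return P
a=sub(262,274);b=sub(299,311);c=sub(282,292)
for i in range(70): print(160+i,a[i].round().astype(int),b[i].round().astype(int),c[i].round().astype(int))
m=[.4759,.1319,-13.17]
def cr(d,x,z,y=0): 
  Tc=frame(m)@np.block([[R.from_euler('y',-30,degrees=True).as_matrix(),np.array([[-d],[0],[.065]])],[np.zeros((1,3)),1]])
  return proj(C,tf(Tc,np.array([[x,y,z]])/1000))[0].round(1)
for d in(.028,.030,.032):
  print(d,[ (x,z,cr(d,x,z)[1]) for x,z in((-3,0),(-.9,-.9),(0,-3),(0,-20),(9.8,-3),(12.8,-3),(15.8,-3),(18.8,-3),(12.8,-.9+0),(15.8,0))], cr(d,0,-3,-22),cr(d,0,-3,22))
E
```

```text
160 [82 79 81] [82 78 80] [82 78 80]
161 [82 78 80] [81 76 78] [80 76 78]
162 [82 79 81] [80 76 79] [81 77 79]
163 [84 80 82] [81 77 80] [82 78 80]
164 [84 79 82] [81 78 79] [82 78 81]
165 [84 80 82] [80 77 79] [82 79 81]
166 [83 79 81] [80 78 79] [81 78 80]
167 [81 78 80] [80 77 79] [81 78 79]
168 [81 79 81] [80 77 78] [80 77 79]
169 [82 79 82] [80 77 79] [81 77 79]
170 [82 79 81] [80 77 79] [81 77 79]
171 [82 79 80] [80 78 79] [81 78 79]
172 [83 79 81] [82 78 80] [82 78 80]
173 [84 81 83] [82 78 81] [83 79 82]
174 [84 80 82] [83 78 81] [83 78 81]
175 [82 78 80] [81 77 79] [82 77 80]
176 [81 77 80] [80 76 78] [80 76 79]
177 [79 76 79] [80 75 78] [79 75 78]
178 [80 76 79] [79 75 77] [79 76 78]
179 [80 76 79] [80 76 78] [80 76 78]
180 [80 76 79] [79 75 78] [80 76 78]
181 [76 74 76] [74 71 74] [75 72 75]
182 [73 70 72] [68 66 68] [68 66 69]
183 [94 92 92] [73 72 72] [57 70 82]
184 [117 116 115] [84 83 82] [ 53  81 101]
185 [125 124 122] [89 88 87] [ 56  86 108]
186 [126 125 123] [89 88 87] [ 78  98 112]
187 [126 125 123] [90 89 89] [110 115 118]
188 [125 125 122] [99 98 97] [123 122 12
[... 2141 characters left out ...]
.2 194.7] [255.9 194.8]
0.03 [(-3, 0, np.float64(202.1)), (-0.9, -0.9, np.float64(199.1)), (0, -3, np.float64(197.3)), (0, -20, np.float64(192.6)), (9.8, -3, np.float64(184.5)), (12.8, -3, np.float64(180.5)), (15.8, -3, np.float64(176.5)), (18.8, -3, np.float64(172.5)), (12.8, -0.9, np.float64(181.0)), (15.8, 0, np.float64(177.2))] [314.2 197.2] [255.9 197.4]
0.032 [(-3, 0, np.float64(204.7)), (-0.9, -0.9, np.float64(201.7)), (0, -3, np.float64(199.8)), (0, -20, np.float64(195.0)), (9.8, -3, np.float64(187.0)), (12.8, -3, np.float64(183.1)), (15.8, -3, np.float64(179.0)), (18.8, -3, np.float64(175.0)), (12.8, -0.9, np.float64(183.6)), (15.8, 0, np.float64(179.7))] [314.3 199.8] [255.8 199.9]
```

Emit:
arm_command --commands '[{"rx": 0, "ry": 0, "rz": 0, "dx": 20, "dy": 0, "dz": -35, "claw": 60}, {"rx": 0, "ry": 0, "rz": 0, "dx": 20, "dy": 0, "dz": -34, "claw": 60}, {"rx": 0, "ry": -0.1312, "rz": 0, "dx": 0, "dy": 0, "dz": 0, "claw": 50}, {"rx": 0, "ry": -0.1312, "rz": 0, "dx": 0, "dy": 0, "dz": 0, "claw": 50}, {"rx": 0, "ry": -0.1312, "rz": 0, "dx": 0, "dy": 0, "dz": 0, "claw": 50}, {"rx": 0, "ry": -0.1312, "rz": 0, "dx": 0, "dy": 0, "dz": 0, "claw": 50}, {"rx": 0, "ry": 0, "rz": -0.155, "dx": 0, "dy": 0, "dz": 0, "claw": 45}, {"rx": 0, "ry": 0, "rz": 0, "dx": 26, "dy": -35, "dz": 0, "claw": 45}, {"rx": 0, "ry": 0, "rz": 0, "dx": 26, "dy": -35, "dz": 0, "claw": 45}, {"rx": 0, "ry": 0, "rz": 0, "dx": 26, "dy": -35, "dz": 25, "claw": 45}, {"rx": 0, "ry": 0, "rz": 0, "dx": 26, "dy": -35, "dz": 30, "claw": 45}, {"rx": 0, "ry": 0, "rz": 0, "dx": 0, "dy": 0, "dz": 0, "claw": 45}]'

```text
time_s: 6.7
eef_pos: [0.5096, 0.2846, 0.1371]
ee_rot: [179.9, 0.4, -4.2]
force: [-1.3, -0.9, 0.4]
finger_gap: 0.0451
```

```bash
python3 - <<'E'
from h import *
s=sense();print(s['time_s'],s['eef_pos'],s['ee_rot'],s['force'])
im=snapshot("wrist");save("w4",im);C=cam("wrist",pose(s))
hsv=cv2.cvtColor(im,cv2.COLOR_RGB2HSV); m=((abs(hsv[...,0].astype(int)-23)<6)&(hsv[...,1]>120)&(hsv[...,2]>120)).astype(np.uint8)
n,l,st,ce=cv2.connectedComponentsWithStats(m); print([ (st[i].tolist(),ce[i].round(1).tolist()) for i in range(1,n) if st[i][4]>80])
print("pred medium top",proj(C,tf(frame([.5107,.284,-4.3556]),np.array([[x,y,.08] for x in(-.006,.006) for y in(-.012,.012)]))).round(1).tolist())
m2,f=edgefit(im,C,rect(.146,.066,.04),[.5107,.284,-4.3]); print("rack",m2.round(4),f)
save("w4c",cv2.resize(im[100:400,130:430],None,fx=2,fy=2))
E
```

```text
6.7 [0.50955399 0.28460791 0.13713942] [179.85975842   0.37474829  -4.24474784] [-1.34879868 -0.92892354  0.4311395 ]
[([268, 208, 32, 25, 523], [282.7, 224.0]), ([444, 233, 10, 17, 122], [448.8, 241.4]), ([550, 287, 10, 24, 188], [555.1, 300.7]), ([376, 296, 20, 64, 567], [388.3, 327.7])]
pred medium top [[300.1, 234.0], [266.8, 234.0], [300.4, 218.1], [266.6, 218.0]]
rack [ 0.5106  0.2838 -4.241 ] -116.82156372070312
```

View pics/w4c.png

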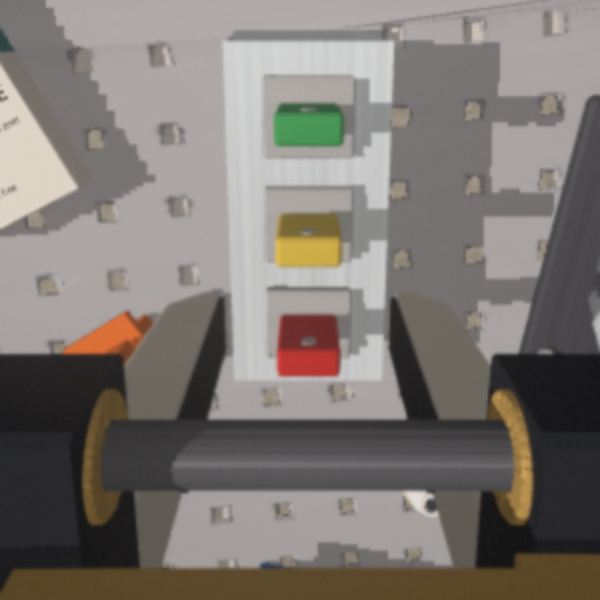

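Emit:
arm_command --commands '[{"rx": 0, "ry": 0, "rz": 0, "dx": 1, "dy": 0.7, "dz": 25, "claw": 45}, {"rx": 0, "ry": 0, "rz": 0, "dx": 0, "dy": 0, "dz": 25, "claw": 45}, {"rx": 0, "ry": 0, "rz": 0, "dx": 0, "dy": 0, "dz": 20, "claw": 45}, {"rx": 0, "ry": 0, "rz": 0, "dx": 0, "dy": 0, "dz": 15, "claw": 45}, {"rx": 0, "ry": 0, "rz": 0, "dx": 0, "dy": 0, "dz": 0, "claw": 45}, {"rx": 0, "ry": 0, "rz": 0, "dx": 0, "dy": 0, "dz": 0, "claw": 35}, {"rx": 0, "ry": 0, "rz": 0, "dx": 0, "dy": 0, "dz": 0, "claw": 28}, {"rx": 0, "ry": 0, "rz": 0, "dx": 0, "dy": 0, "dz": 0, "claw": 15}, {"rx": 0, "ry": 0, "rz": 0, "dx": 0, "dy": 0, "dz": 0, "claw": 15}, {"rx": 0, "ry": 0, "rz": 0, "dx": 0, "dy": 0, "dz": 0, "claw": 15}, {"rx": 0, "ry": 0, "rz": 0, "dx": 0, "dy": 0, "dz": 0, "claw": 15}]' --squeeze 20

```text
time_s: 8.12
eef_pos: [0.5112, 0.2833, 0.0565]
ee_rot: [-180.0, 0.0, -4.3]
force: [-1.9, 1.1, 5.7]
finger_gap: 0.0238
```

```bash
python3 - <<'E'
from h import *
s=sense();print(s['time_s'],s['eef_pos'],s['ee_rot'],s['force'],s['finger_gap'])
np.save("grasp.npy",pose(s))
E
```

```text
8.125 [0.51119814 0.28329412 0.05650227] [-1.79954971e+02  8.03186102e-03 -4.32984046e+00] [-1.88351231  1.06303681  5.70272336] 0.023827763282934306
```

Emit:
arm_command --commands '[{"rx": 0, "ry": 0, "rz": 0, "dx": 0, "dy": 0, "dz": -4, "claw": 15}, {"rx": 0, "ry": 0, "rz": 0, "dx": 0, "dy": 0, "dz": -10, "claw": 15}, {"rx": 0, "ry": 0, "rz": 0, "dx": 0, "dy": 0, "dz": -20, "claw": 15}, {"rx": 0, "ry": 0, "rz": 0, "dx": 0, "dy": 0, "dz": -40, "claw": 15}, {"rx": 0, "ry": 0, "rz": 0, "dx": 0, "dy": 0, "dz": -40, "claw": 15}, {"rx": 0, "ry": 0, "rz": 0, "dx": 0, "dy": 0, "dz": 0, "claw": 15}, {"rx": 0, "ry": 0, "rz": 0, "dx": 0, "dy": 0, "dz": 0, "claw": 15}]'

```text
time_s: 9.0
eef_pos: [0.5108, 0.283, 0.1701]
ee_rot: [-180.0, 0.0, -4.3]
force: [-0.3, 0.6, -1.0]
finger_gap: 0.0238
```

```bash
python3 - <<'E'
from h import *
s=sense();print(s['time_s'],s['eef_pos'],s['ee_rot'],s['force'],s['finger_gap'])
im=snapshot("wrist");save("w5",im);C=cam("wrist",pose(s))
T=pose(s);
# predicted held spacer outline: collar top & handle top with origin 16.5mm beyond TCP
O=T@np.block([[np.diag([1,-1,-1.]),np.array([[0],[0],[.0165]])],[np.zeros((1,3)),1]])
big=cv2.resize(im[150:400,160:410],None,fx=2.4,fy=2.4,interpolation=cv2.INTER_CUBIC)
for P,c in((rect(.012,.024,.04,20),(255,0,255)),(rect(.032,.036,.005,30),(0,255,255))):
    for u,v in proj(C,tf(O,P)): cv2.circle(big,(int((u-160+.5)*2.4),int((v-150+.5)*2.4)),1,c,-1)
save("fit5",big)
E
```

```text
9.0 [0.51081102 0.28300713 0.17013988] [-1.79973809e+02  3.98976548e-02 -4.33083408e+00] [-0.28112008  0.60812559 -1.01969996] 0.023782091825133644
```

View pics/fit5.png

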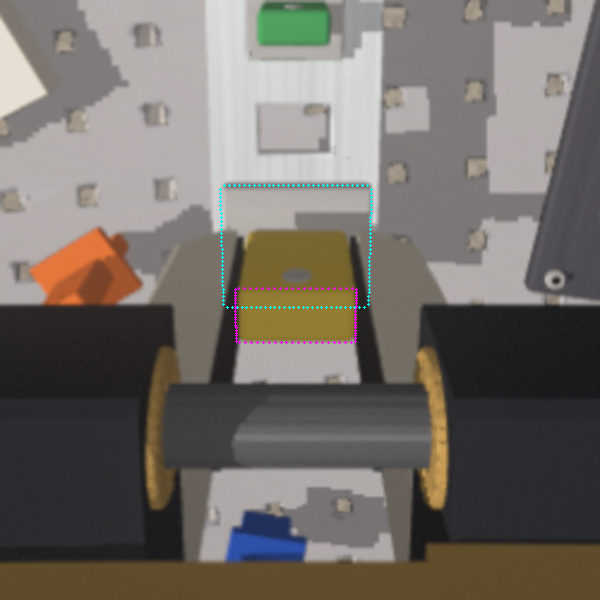

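```bash
cat >> h.py <<'E'
def cradle(o,yaw): # o: world origin of cradle
    T=np.eye(4); T[:3,:3]=(R.from_euler('z',yaw,degrees=True)*R.from_euler('y',-30,degrees=True)).as_matrix(); T[:3,3]=o; return T
def target(Tc,x,s,off=.0165): # TCP pose holding spacer at cradle x, height s (m)
    return Tc@np.block([[np.diag([1,-1,-1.]),np.array([[x],[0],[s+off]])],[np.zeros((1,3)),1]])
def delta(T0,T1):
    D=np.linalg.inv(T0)@T1; return (D[:3,3]*1000).round(2), R.from_matrix(D[:3,:3]).as_rotvec().round(4)
E
python3 - <<'E'
from h import *
im=cv2.cvtColor(cv2.imread("pics/w3.png"),cv2.COLOR_BGR2RGB); C=cam("wrist",np.load("w3.npy"))
m3,f=edgefit(im,C,rect(.135,.080,.010),[.4759,.1319,-13.2]); print(m3.round(4),f)
g=cv2.cvtColor(im,cv2.COLOR_RGB2GRAY)
# wall left/right ends at bright rim rows 210-216
for r in(208,212,216): 
    p=g[r].astype(int); d=np.diff(p); print(r,240+np.argmax(d[240:270]),300+np.argmin(d[300:330]))
for yaw in(m3[2],):
    Tc=cradle([.4447,.1392,.065],yaw); print(proj(C,tf(Tc,np.array([[-.006,.022,0],[-.006,-.022,0],[0,0,-.003]]))).round(1).tolist())
T0=pose()
Tc=cradle([.4447,.1392,.065],-13.2); T1=target(Tc,.0063,.040); print(T1[:3,3].round(4))
Tv=frame([.40,.15,-13.2])@np.diag([1,-1,-1,1.]); Tv[2,3]=.17
print(delta(T0,Tv)); Tt=Tv.copy(); Tt[:3,:3]=T1[:3,:3]; print(delta(Tt,T1))
E
```

```text
[  0.4748   0.1316 -13.0216] -154.44091796875
208 256 315
212 256 315
216 257 315
[[255.8, 208.5], [314.6, 208.3], [285.2, 199.7]]
[0.4225 0.1444 0.1171]
(array([-99.86, 140.68,  -0.69]), array([0.0007, 0.0024, 0.1548]))
(array([-6.38,  0.31, 57.43]), array([-0., -0.,  0.]))
```

Emit:
arm_command --commands '[{"rx": 0, "ry": 0, "rz": 0, "dx": -33.3, "dy": 46.9, "dz": 0, "claw": 15}, {"rx": 0, "ry": 0, "rz": 0, "dx": -33.3, "dy": 46.9, "dz": 0, "claw": 15}, {"rx": 0, "ry": 0, "rz": 0, "dx": -33.3, "dy": 46.9, "dz": 0, "claw": 15}, {"rx": 0, "ry": 0, "rz": 0.1548, "dx": 0, "dy": 0, "dz": 0, "claw": 15}, {"rx": 0, "ry": 0.1309, "rz": 0, "dx": 0, "dy": 0, "dz": 0, "claw": 15}, {"rx": 0, "ry": 0.1309, "rz": 0, "dx": 0, "dy": 0, "dz": 0, "claw": 15}, {"rx": 0, "ry": 0.1309, "rz": 0, "dx": 0, "dy": 0, "dz": 0, "claw": 15}, {"rx": 0, "ry": 0.1309, "rz": 0, "dx": 0, "dy": 0, "dz": 0, "claw": 15}, {"rx": 0, "ry": 0, "rz": 0, "dx": -3.2, "dy": 0, "dz": 28, "claw": 15}, {"rx": 0, "ry": 0, "rz": 0, "dx": -3.2, "dy": 0, "dz": 26, "claw": 15}, {"rx": 0, "ry": 0, "rz": 0, "dx": 0, "dy": 0, "dz": 0, "claw": 15}, {"rx": 0, "ry": 0, "rz": 0, "dx": 0, "dy": 0, "dz": 0, "claw": 15}]'

```text
time_s: 10.55
eef_pos: [0.421, 0.1451, 0.1198]
ee_rot: [179.9, -29.9, -13.2]
force: [0.4, -0.6, -0.7]
finger_gap: 0.0245
```

```bash
python3 - <<'E'
from h import *
s=sense();print(s['time_s'],s['eef_pos'],s['ee_rot'],s['force'],s['finger_gap'])
T0=pose(s);Tc=cradle([.4447,.1392,.065],-13.2)
L=np.linalg.inv(Tc)@T0; print("tcp in cradle mm",(L[:3,3]*1000).round(2), R.from_matrix(L[:3,:3]@np.diag([1,-1,-1.])).as_rotvec(degrees=True).round(2))
im=snapshot("wrist");save("w6",im);C=cam("wrist",T0)
O=T0@np.block([[np.diag([1,-1,-1.]),np.array([[0],[0],[.0165]])],[np.zeros((1,3)),1]])
k=2.6;x0,y0=165,130
big=cv2.resize(im[y0:y0+230,x0:x0+250],None,fx=k,fy=k,interpolation=cv2.INTER_CUBIC)
def dr(P,c):
    for u,v in proj(C,P): cv2.circle(big,(int((u-x0+.5)*k),int((v-y0+.5)*k)),1,c,-1)
dr(tf(O,rect(.012,.024,.04,20)),(255,0,255));dr(tf(O,rect(.032,.036,.005,30)),(0,255,255))
y=np.linspace(-.022,.022,20)
dr(tf(Tc,np.c_[0*y,y,0*y-.003]),(255,0,0));dr(tf(Tc,np.c_[0*y-.003,y,0*y]),(255,0,0))
save("fit6",big)
E
```

```text
10.55 [0.42103549 0.14512189 0.11975379] [179.94326626 -29.87427622 -13.1968356 ] [ 0.40571645 -0.61311526 -0.72112875] 0.02446137775373971
tcp in cradle mm [ 6.25  0.36 59.61] [-0.06  0.13  0.  ]
```

View pics/fit6.png

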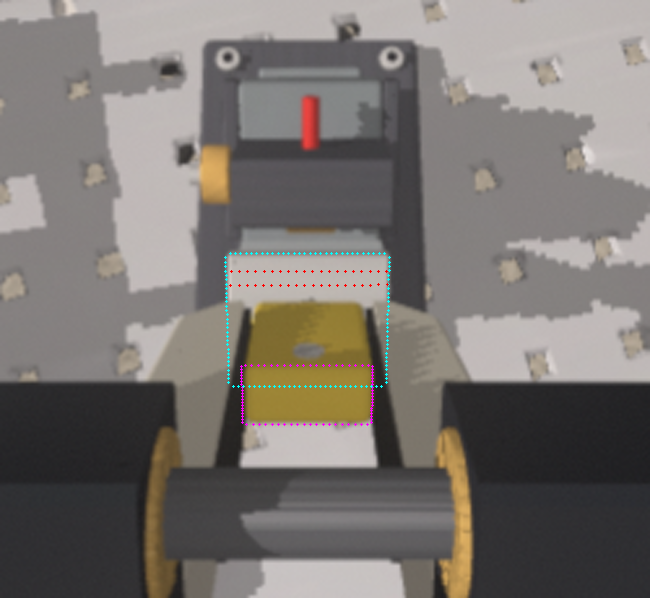

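Emit:
arm_command --commands '[{"rx": 0, "ry": 0, "rz": 0, "dx": 0, "dy": 0, "dz": 8, "claw": 15}, {"rx": 0, "ry": 0, "rz": 0, "dx": 0, "dy": 0, "dz": 8, "claw": 15}, {"rx": 0, "ry": 0, "rz": 0, "dx": 0, "dy": 0, "dz": 3, "claw": 15}, {"rx": 0, "ry": 0, "rz": 0, "dx": 0, "dy": 0, "dz": 0, "claw": 15}, {"rx": 0, "ry": 0, "rz": 0, "dx": 0, "dy": 0, "dz": 0, "claw": 15}]'

```text
time_s: 11.22
eef_pos: [0.4307, 0.1432, 0.1035]
ee_rot: [180.0, -29.9, -13.2]
force: [0.0, 0.3, -0.1]
finger_gap: 0.0236
```

```bash
cat > st.py <<'E'
from h import *
s=sense(); T0=pose(s);Tc=cradle([.4447,.1392,.065],-13.2)
L=np.linalg.inv(Tc)@T0; print(s['time_s'],"tcp in cradle mm",(L[:3,3]*1000-[0,0,16.5]).round(2), R.from_matrix(L[:3,:3]@np.diag([1,-1,-1.])).as_rotvec(degrees=True).round(2))
print("F cradle",(s['force']@Tc[:3,:3]).round(2),"M",(s['wrist_torque']@Tc[:3,:3]).round(2),"gap",round(s['finger_gap']*1000,2))
E
python3 st.py; python3 - <<'E'
from h import *
C=cam("wrist",pose())
im=cv2.imread("pics/w6.png",0)
s=dict(eef_pos=[0.42103549,0.14512189,0.11975379],ee_rot=[179.94326626,-29.87427622,-13.1968356]);C=cam("wrist",pose(s));Tc=cradle([.4447,.1392,.065],-13.2)
print(im[208:229,262:274].mean(1).round(),im[208:229,278:292].mean(1).round())
for G in(12,12.8,13.6): print(G,proj(C,tf(Tc,np.array([[G+.1,0,-2.2],[G-4.5,0,-13],[0,0,-32]])/1000)).round(1).tolist())
E
```

```text
11.225 tcp in cradle mm [ 6.63  0.67 24.1 ] [-0.    0.07 -0.01]
F cradle [-0.05  0.32 -0.03] M [ 0.08  0.34 -0.02] gap 23.57
[ 88.  87.  86.  85.  84.  84.  85.  84.  80.  92. 120. 133. 134. 134.
 140. 147. 148. 145. 133. 130. 161.] [ 87.  86.  85.  84.  83.  83.  84.  83.  78.  77.  90. 114. 129. 134.
 139. 146. 147. 144. 131. 129. 159.]
12 [[283.3, 218.5], [283.3, 220.2], [283.3, 222.1]]
12.8 [[283.3, 217.5], [283.3, 219.2], [283.3, 222.1]]
13.6 [[283.3, 216.4], [283.3, 218.2], [283.3, 222.1]]
```

Emit:
arm_command --commands '[{"rx": 0, "ry": 0, "rz": 0, "dx": -0.3, "dy": 0, "dz": 2.5, "claw": 15}, {"rx": 0, "ry": 0, "rz": 0, "dx": 0, "dy": 0, "dz": 2.5, "claw": 15}, {"rx": 0, "ry": 0, "rz": 0, "dx": 0, "dy": 0, "dz": 2, "claw": 15}, {"rx": 0, "ry": 0, "rz": 0, "dx": 0, "dy": 0, "dz": 0, "claw": 15}]'

```text
time_s: 11.72
eef_pos: [0.434, 0.1426, 0.0973]
ee_rot: [-180.0, -30.0, -13.2]
force: [2.6, 0.6, -0.2]
finger_gap: 0.0233
```

```bash
python3 st.py
```

```text
11.725 tcp in cradle mm [ 6.48  0.84 17.02] [ 0.02  0.04 -0.  ]
F cradle [ 1.95  1.21 -1.41] M [ 0.25 -0.09 -0.02] gap 23.32
```

Emit:
arm_command --commands '[{"rx": 0, "ry": 0, "rz": 0, "dx": 0.2, "dy": 0, "dz": 2.5, "claw": 15}, {"rx": 0, "ry": 0, "rz": 0, "dx": 0, "dy": 0, "dz": 2.5, "claw": 15}, {"rx": 0, "ry": 0, "rz": 0, "dx": 0, "dy": 0, "dz": 2, "claw": 15}, {"rx": 0, "ry": 0, "rz": 0, "dx": 0, "dy": 0, "dz": 0, "claw": 15}]'

```text
time_s: 12.22
eef_pos: [0.4375, 0.1417, 0.0911]
ee_rot: [-180.0, -29.9, -13.2]
force: [4.4, 0.5, -2.4]
finger_gap: 0.0236
```

```bash
python3 st.py
```

```text
12.225 tcp in cradle mm [6.52 0.76 9.86] [0.01 0.05 0.01]
F cradle [ 2.4   1.46 -4.13] M [ 0.36 -0.29  0.03] gap 23.63
```

Emit:
arm_command --commands '[{"rx": 0, "ry": 0, "rz": 0, "dx": 0, "dy": 0, "dz": 2, "claw": 15}, {"rx": 0, "ry": 0, "rz": 0, "dx": 0, "dy": 0, "dz": 2, "claw": 15}, {"rx": 0, "ry": 0, "rz": 0, "dx": 0, "dy": 0, "dz": 1.5, "claw": 15}, {"rx": 0, "ry": 0, "rz": 0, "dx": 0, "dy": 0, "dz": 0, "claw": 15}, {"rx": 0, "ry": 0, "rz": 0, "dx": 0, "dy": 0, "dz": 0, "claw": 15}]'

```text
time_s: 12.85
eef_pos: [0.4401, 0.141, 0.0864]
ee_rot: [-180.0, -29.9, -13.2]
force: [5.2, 0.1, -1.6]
finger_gap: 0.0238
```

```bash
python3 st.py
```

```text
12.85 tcp in cradle mm [6.48 0.68 4.41] [0.   0.06 0.  ]
F cradle [ 3.53  1.28 -3.89] M [ 0.34 -0.44  0.03] gap 23.81
```

Emit:
arm_command --commands '[{"rx": 0, "ry": 0, "rz": 0, "dx": 0, "dy": 0, "dz": 1.5, "claw": 15}, {"rx": 0, "ry": 0, "rz": 0, "dx": 0, "dy": 0, "dz": 1.5, "claw": 15}, {"rx": 0, "ry": 0, "rz": 0, "dx": 0, "dy": 0, "dz": 1, "claw": 15}, {"rx": 0, "ry": 0, "rz": 0, "dx": 0, "dy": 0, "dz": 0, "claw": 15}, {"rx": 0, "ry": 0, "rz": 0, "dx": 0, "dy": 0, "dz": 0, "claw": 15}]'

```text
time_s: 13.48
eef_pos: [0.4421, 0.1406, 0.083]
ee_rot: [-180.0, -29.9, -13.2]
force: [4.3, -0.1, -0.0]
finger_gap: 0.0238
```

```bash
python3 st.py
```

```text
13.475 tcp in cradle mm [6.54 0.75 0.52] [ 0.01  0.05 -0.  ]
F cradle [ 3.62  0.89 -2.11] M [ 0.22 -0.44 -0.03] gap 23.84
```

Emit:
arm_command --commands '[{"rx": 0, "ry": 0, "rz": 0, "dx": 0, "dy": 0, "dz": 0.7, "claw": 15}, {"rx": 0, "ry": 0, "rz": 0, "dx": 0, "dy": 0, "dz": 0.7, "claw": 15}, {"rx": 0, "ry": 0, "rz": 0, "dx": 0, "dy": 0, "dz": 0, "claw": 15}, {"rx": 0, "ry": 0, "rz": 0, "dx": 0, "dy": 0, "dz": 0, "claw": 15}]'

```text
time_s: 13.98
eef_pos: [0.4426, 0.1405, 0.0825]
ee_rot: [180.0, -29.9, -13.2]
force: [-11.7, -1.1, 14.6]
finger_gap: 0.0236
```

```bash
python3 st.py
```

```text
13.975 tcp in cradle mm [ 6.72  0.75 -0.17] [-0.02  0.08 -0.03]
F cradle [-2.35 -3.79 18.22] M [-0.57  0.65  0.03] gap 23.59
```

Emit:
arm_command --commands '[{"rx": 0, "ry": 0, "rz": 0, "dx": 0, "dy": 0, "dz": -0.3, "claw": 26}, {"rx": 0, "ry": 0, "rz": 0, "dx": 0, "dy": 0, "dz": 0, "claw": 30}, {"rx": 0, "ry": 0, "rz": 0, "dx": 0, "dy": 0, "dz": 0, "claw": 45}, {"rx": 0, "ry": 0, "rz": 0, "dx": 0, "dy": 0, "dz": 0, "claw": 45}, {"rx": 0, "ry": 0, "rz": 0, "dx": 0, "dy": 0, "dz": -10, "claw": 45}, {"rx": 0, "ry": 0, "rz": 0, "dx": 0, "dy": 0, "dz": -25, "claw": 45}, {"rx": 0, "ry": 0, "rz": 0, "dx": 0, "dy": 0, "dz": -40, "claw": 45}, {"rx": 0, "ry": 0, "rz": 0, "dx": 0, "dy": 0, "dz": 0, "claw": 45}, {"rx": 0, "ry": 0, "rz": 0, "dx": 0, "dy": 0, "dz": 0, "claw": 45}]'

```text
time_s: 15.1
eef_pos: [0.4061, 0.1492, 0.1471]
ee_rot: [-180.0, -30.0, -13.2]
force: [-0.3, -0.6, 0.2]
finger_gap: 0.0451
```

```bash
python3 st.py; python3 - <<'E'
from h import *
T0=pose();im=snapshot("wrist");save("w7",im);C=cam("wrist",T0);Tc=cradle([.4447,.1392,.065],-13.2)
k=3;x0,y0=185,60
big=cv2.resize(im[y0:y0+195,x0:x0+220],None,fx=k,fy=k,interpolation=cv2.INTER_CUBIC)
def dr(P,c):
    for u,v in proj(C,P): cv2.circle(big,(int((u-x0+.5)*k),int((v-y0+.5)*k)),1,c,-1)
O=Tc@np.block([[np.eye(3),np.array([[.006],[0],[0]])],[np.zeros((1,3)),1]])
dr(tf(O,rect(.012,.024,.04,20)),(255,0,255));dr(tf(O,rect(.032,.036,.005,30)),(0,255,255))
save("fit7",big)
E
```

```text
15.1 tcp in cradle mm [ 6.51  0.89 74.55] [0.04 0.04 0.  ]
F cradle [-0.05 -0.66  0.22] M [ 0.04  0.22 -0.08] gap 45.14
```

View pics/fit7.png

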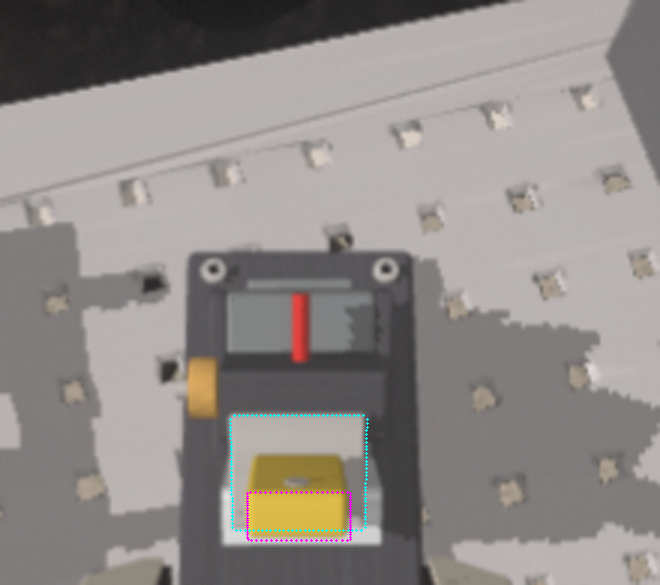

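```bash
python3 - <<'E'
from h import *
Tc=cradle([.4447,.1392,.065],-13.2); W=np.linalg.inv(Tc)
s6=dict(eef_pos=[0.42103549,0.14512189,0.11975379],ee_rot=[179.94326626,-29.87427622,-13.1968356])
def red(im,C):
    h=cv2.cvtColor(im,cv2.COLOR_BGR2HSV); m=((h[...,0]<8)|(h[...,0]>172))&(h[...,1]>130)&(h[...,2]>90); m[:, :240]=0;m[:,330:]=0;m[260:]=0
    ys,xs=np.nonzero(m); c=xs.mean(); out=[]
    for v in (ys.min()-.5,ys.max()+.5):
        o,r=ray(C,[c,v]); o=tf(W,o[None])[0]; r=r[0]@Tc[:3,:3]
        out.append([round(1000*(o+r*(z-o[2])/r[2])[0],2) for z in(-.02,0,.01)])
    return out
for n,T in(("w3",np.load("w3.npy")),("w6",pose(s6)),("w7",pose())): print(n,"pin tail,near x_cradle(mm) at z=-20,0,10:",red(cv2.imread(f"pics/{n}.png"),cam("wrist",T)))
snapshot("top")
for n in("spacer_thin","spacer_medium","spacer_thick"):
    print(n,[(round(m["conf"],2),m["extent"]) for m in masks_of("top",n)[:1]])
print(sense()['force'])
E
```

```text
w3 pin tail,near x_cradle(mm) at z=-20,0,10: [[np.float64(47.24), np.float64(48.0), np.float64(48.38)], [np.float64(32.15), np.float64(34.08), np.float64(35.05)]]
w6 pin tail,near x_cradle(mm) at z=-20,0,10: [[np.float64(47.45), np.float64(50.17), np.float64(51.53)], [np.float64(31.44), np.float64(35.46), np.float64(37.47)]]
w7 pin tail,near x_cradle(mm) at z=-20,0,10: [[np.float64(50.48), np.float64(52.64), np.float64(53.73)], [np.float64(31.02), np.float64(34.59), np.float64(36.38)]]
spacer_thin [(0.67, [224.3, 157.3, 239.9, 168.7])]
spacer_medium [(0.81, [281.6, 200.3, 304.3, 214.7])]
spacer_thick [(0.71, [220.4, 196.0, 236.2, 208.8])]
[0.09691294 0.6209495  0.87398932]
```

```bash
python3 -c "
from rig import order
print(order.finish_job())"
```

```text
the job is handed in; nothing more can be done
None
```

The medium (yellow) spacer is the snug one. It is seated in the gap with its collar down and let go. I handed the job in at about 15 s of the 72 s allowed.

- **Choice:** From the wrist camera I measured the wall-to-jaw gap at about 12.7 to 13.2 mm, so I tried the medium first. It went in with only a few newtons of resistance until the collar met the rims, where the wrist read about 18 N.
- **Seated:** After I let go and backed off about 75 mm, the picture matched the predicted seated pose to within about a millimetre.
- **Shoe pushed back:** The red pin behind the jaw, which I took to follow the shoe, moved back about 3.1 mm. That is inside the 0.5 to 4.5 mm range and puts the gap nearer 13.4 mm, slightly above my camera estimate.
- **Other two:** The thin (green) and thick (red) spacers were never touched, and the last top view shows them still in the rack. I did not try either one. At that gap the 15 mm spacer cannot enter, and the 9 mm one would push the shoe less than 1 mm or not at all.
- **Doubts:** During insertion the wrist force along the gap read 2 to 4 N the wrong way (inward). I did not explain this, and no later check pointed to a problem. While gripping the spacer in the rack there was also a brief upward force of about 6 N, which was gone after the lift.

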